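# Vent the vacuum jar and take off its lid

## Robot

A 6-joint arm with a two-finger parallel gripper is mounted at the origin on a cart in front of the work surface, level with it; the furniture and walls round the work are solid. World frame = base frame: x ahead of the robot, y to its left, z up, the work surface at z = 0. Lengths are in m, angles in rad, forces in N, time in s.
With the tool pointing down it reaches from about 0.3 to 0.875 m from the base axis. Payload 6.4 kg.
Tool frame: the origin (TCP) lies between the finger pads; the fingertips stand 19 mm ahead of it and the grasp point (between the pads) is the TCP; x points along the fingers, y is the direction in which the jaws open and shut, and the axes are right-handed (so a half turn about x gives the same grasp; the last joint's range is limited). The gripper opens to 88 mm and grips with 3 to 60 N. Pads are 18 mm wide; open, the fingers measure 123 mm over their backs; the gripper's body (75 mm by 187 mm) begins 45 mm behind the grasp point.
Start: joints at [-1.395, 0.181, 1.607, -0, 1.354, -0.206], TCP at [0.214, -0.534, 0.258] pointing down, gripper open.
Joint ranges: [-2.99, 2.99], [-0.89, 2.07], [0.3, 2.58], [-1.14, 4.28], [0, 2.63], [-3.12, 3.12]. Speed limits (rad/s): [2.57, 2.57, 3.01, 3.14, 3.14, 3.14].

## Interface

Orientations are given as a unit quaternion [w, x, y, z].
In Python, from bench import bot, cams, boxes_of gives the robot as it stands.
- The arm moves only by the shell command python3 -m creep 'ROWS' [FORCE]. ROWS is JSON, one flat list of numbers, 7 for each row, row after row: the shift along the world's x, y, z in m, then the turn, a rotation vector about the world's x, y, z in rad, then the finger opening in m, from 0 to 0.0881. In form: [dx, dy, dz, ax, ay, az, gripper, dx, dy, dz, ax, ay, az, gripper, ...]. A call has 1 to 12 rows; each row is the pose to reach, as a shift and turn from the pose measured when the call began; what a row does not reach only later rows make up. A row lasts 1/10 s, in which the tool goes at most 50 mm and 8.59 degrees, less where a joint would pass 70% of its speed; a pose out of reach is approached as far as the arm can. A call with a gripper value outside its range is refused whole. The fingers move at their own pace and stop on an object; FORCE is the grip in N (left out, the last holds). Time passes only in rows, so rows that repeat a pose let the fingers close. It gives the time, the measured TCP pose, the force and the opening at its end, in the units of the state.
- bot.observe(): the state, without advancing time (a new reading comes with each control period).
- cams.grab_frame(name): name is "side" or "top"; returns the picture (400x640x3 uint8, blue, green, red); there is no depth.
- cams.camera_model(name): a dict with "intrinsics" (3x3 intrinsics, pixels), "k1" (the pictures are not rectified: a ray, as slopes to the right and down, at radius r is drawn at 1 + k1 r^2 times it, then the intrinsics apply), "R" (3x3) and "t" (3): a world point X has camera coordinates R X + t. Camera axes: x right, y down, z forward; pixel columns grow to the right and rows downward; lengths in m; the calibration is good to about 2 mm. A picture is of the moment at which its call begins. camera_model takes no time and is no camera call.
- bot.close_job(): hands the job in, once; it reports no verdict.
Trained networks look in the newest picture that a camera, given by its name, has taken for a name from the list of things; names that differ only in an ending like _2 or _b are one class to them, and where a whole thing is asked for, a point or a joint stands for the part that bears it (a point fixed in the world has none). Each returns a list of dicts, best first, with "p" (0 to 1); they miss things now and then, are a little off and sometimes report something else, mostly with a low value. They report only what shows in the picture. A call takes as long as a camera call. They do not tell look-alikes from the thing itself.
- boxes_of(thing, camera): "at" ([column, row] in pixels, amid what is visible of it).
The state is a dict: "time": time; "q": joint angles; "qvel": joint speeds; "joint_torque": joint torques, N m; "eef_pos": TCP position; "tool_rot": TCP orientation; "ft_force": force on the tool from outside, world axes, zero at the start; "wrist_torque": the same for the moment, N m; "finger_gap": finger opening in m.
Only numpy, scipy, OpenCV 4.12 (cv2) and the standard library are available. Lean on these libraries where they do the work, as an engineer would, in place of code of your own. Each camera call takes 0.05 s, during which the arm holds its last target. There are 200 camera calls.

## Task

Let the air into the wide, low vacuum jar by turning the vent tap on its lid anticlockwise to its stop, and only then lift the lid off by its round knob and set it down gently, centred and flat, on the cork ring. Leave the slim, taller jar and its tap alone: it must stay under vacuum.

Things in the scene. Friction and masses are not known exactly. Their poses are not given: they have to be found in the camera images.
- vent_tap (a joint): tap on the wide jar's lid: handle angle in rad, 0 = closed, grows anticlockwise from above, stop at 1.4 = open (handle in line with the spout on the tap's side). Starts at 0 to 0.12; light friction (0.05 N m), stays where left. The lid is held down hard while below about 1.05; beyond that it lifts freely.
- vent_tap_handle (a point): middle of that tap's black bar handle, on the tap's axis. Bar 44 mm long (x axis), 9 mm thick (y), 20 mm high (z up). Only the handle turns, about the vertical through this point. It starts about 135 mm above the bench; the round knob's axis is 50 mm away.
- jar_lid: loose grey lid (150 mm diameter, 10 mm thick, 0.4 kg) of the fixed, wide, low steel jar. Origin: middle of its round black knob (30 mm diameter, 25 mm high; grip here), 40 mm above the flat underside, z up; seated 125 mm above the bench. Tap 50 mm away on the -x side. Ears reach 88 mm out, between rim pins 13 mm high: lift straight up. A key hangs 16 mm below the underside's centre.
- ring_top (a point): centre of the top face of the cork ring that takes the lid: ring 140 mm outside, 100 mm inside diameter, 25 mm high, lying flat and fixed on the bench; z up. With the lid on it, the lid's origin is 40 mm above this point.
- slim_tap_end (a point): bystander: end of the closed tap's handle on the slim, taller jar (100 mm diameter, 175 mm to the top of its tap), 20 mm from that tap's axis; the slim jar's axis is about 50 mm from this point. To be left alone.
Not all that is in view belongs to the job. Of the things that look like the part that bears ring_top, the larger one is meant.

How it is judged:
By the outcome, as a careful person would: the job done as asked, in the order asked, and still so for the second after the job is handed in, with the robot touching nothing.
It also fails if it takes over 48 s, if anything falls off the work surface, if the arm or the gripper's body presses on something with over 40 N, if the wrist force passes 120 N, or if a joint passes its speed limit or range.

## Working session

There is one attempt and no reset: what is moved stays moved. The work goes in short steps, Python scripts to look and compute and a shell command to move; the robot and the scene stay as the last step left them, time stands still between calls to the robot, and variables do not carry over. Pictures are saved under pics/ and viewed, about 8 in all and at most 12, crops included, and the job is handed in when it is done.

```bash
mkdir -p pics; ls; cat > h.py <<'E'
import numpy as np, cv2
from bench import bot,cams,boxes_of
def ray(cam,px):
    m=cams.camera_model(cam);K=np.array(m["intrinsics"]);R=np.array(m["R"]);t=np.array(m["t"])
    d=np.array([(px[0]-K[0,2])/K[0,0],(px[1]-K[1,2])/K[1,1]]);u=d.copy()
    for _ in range(30):u=d/(1+m["k1"]*(u@u))
    v=R.T@np.array([u[0],u[1],1]);return -R.T@t,v
def at_z(cam,px,z):
    c,v=ray(cam,px);return c+v*(z-c[2])/v[2]
def proj(cam,X):
    m=cams.camera_model(cam);K=np.array(m["intrinsics"])
    p=np.array(m["R"])@np.array(X)+np.array(m["t"]);u=p[:2]/p[2];u=u*(1+m["k1"]*(u@u))
    return K[:2,:2]@u+K[:2,2]
E
python3 - <<'E'
from h import *
for c in("top","side"):
    cv2.imwrite(f"pics/{c}0.png",cams.grab_frame(c))
    print(c,ray(c,(320,200)))
    for n,z in(("vent_tap_handle",.135),("jar_lid",.125),("ring_top",.025),("slim_tap_end",.17)):
        for b in boxes_of(n,c)[:4]:print(n,b,at_z(c,b["at"],z).round(3))
print(bot.observe())
E
```

```text
pics
top (array([0.48680692, 0.13143922, 1.32579837]), array([ 0.07211218,  0.01742637, -0.99744929]))
vent_tap_handle {'at': [467.9, 254.1], 'p': 0.38} [ 0.433 -0.264  0.135]
jar_lid {'at': [466.9, 232.7], 'p': 0.94} [ 0.493 -0.264  0.125]
ring_top {'at': [187.4, 240.5], 'p': 0.95} [0.446 0.554 0.025]
ring_top {'at': [303.5, 198.3], 'p': 0.75} [0.585 0.204 0.025]
slim_tap_end {'at': [382.7, 172.6], 'p': 0.45} [ 0.65  -0.017  0.17 ]
side (array([-0.01332814,  1.25125046,  1.10551453]), array([ 0.34467919, -0.72328827, -0.59881644]))
jar_lid {'at': [372.1, 166.9], 'p': 0.6} [ 0.464 -0.226  0.125]
ring_top {'at': [306.1, 256.2], 'p': 0.74} [0.51  0.255 0.025]
ring_top {'at': [282.3, 320.4], 'p': 0.73} [0.447 0.527 0.025]
{'time': 0.5, 'q': array([-1.39528333e+00,  1.80823498e-01,  1.60702516e+00,  4.05129312e-06,
        1.35378396e+00, -2.06273217e-01]), 'qvel': array([-3.74453033e-04,  6.56364772e-04,  2.22354758e-04,  2.25429936e-03,
       -5.99695240e-04, -5.58055690e-05]), 'joint_torque': array([ 2.23262591e-04, -4.33451056e+01, -3.41873574e+01,  7.02898996e-02,
        3.19693086e-02, -4.89028014e-05]), 'eef_pos': array([ 0.2142654 , -0.53359345,  0.25768906]), 'tool_rot': array([ 0.1341491 ,  0.69426398,  0.13417731, -0.69426075]), 'ft_force': array([ 0.17698188, -0.96390569,  0.50707721]), 'wrist_torque': array([-0.00407293, -0.02964731,  0.02995143]), 'finger_gap': 0.08824703905132775}
```

View pics/top0.png

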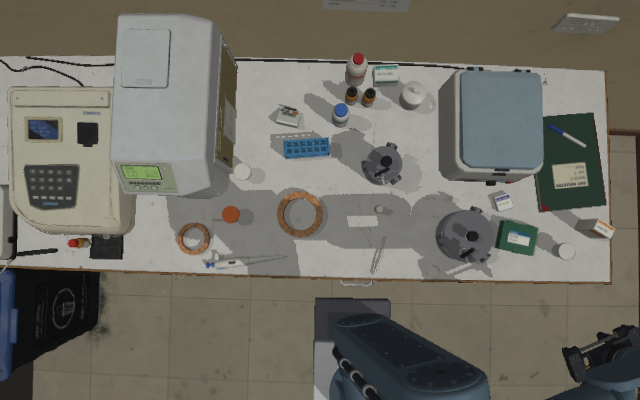

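View pics/side0.png

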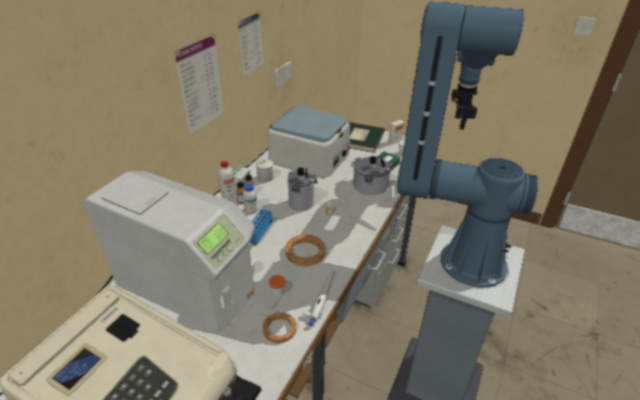

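The top view shows the wide jar at about (466,235), the slim jar at (383,163), the large cork ring at (300,214) and a small decoy ring at (193,238). I'll enlarge the jar and the ring.

```bash
python3 - <<'E'
from h import *
im=cv2.imread("pics/top0.png")
a=cv2.resize(im[200:275,425:505],None,fx=7,fy=7,interpolation=cv2.INTER_CUBIC)
s=cv2.imread("pics/side0.png")
b=cv2.resize(s[145:205,340:405],None,fx=3.4,fy=3.4,interpolation=cv2.INTER_CUBIC)
c=np.zeros((525,800,3),np.uint8);c[:,:560]=a;c[:b.shape[0],565:565+b.shape[1]]=b
cv2.imwrite("pics/crop.png",c)
# ring by colour
hsv=cv2.cvtColor(im,cv2.COLOR_BGR2HSV)
m=cv2.inRange(hsv,(5,90,60),(22,255,255));m[:, :270]=0;m[:,335:]=0;m[:185]=0;m[245:]=0
ys,xs=np.nonzero(m);print(len(xs),xs.min(),xs.max(),ys.min(),ys.max())
cnt=max(cv2.findContours(m,0,2)[0],key=len);print(cv2.fitEllipse(cnt))
e=cv2.fitEllipse(cnt)[0];print(at_z("top",e,.018))
print(proj("top",at_z("top",(466,235),.01)+[0,.07,0]))
E
```

```text
757 277 321 192 236
((299.36541748046875, 213.55039978027344), (44.16949462890625, 44.64059829711914), 70.40554809570312)
[0.53819471 0.2160463  0.018     ]
[443.59006171 234.46164993]
```

View pics/crop.png

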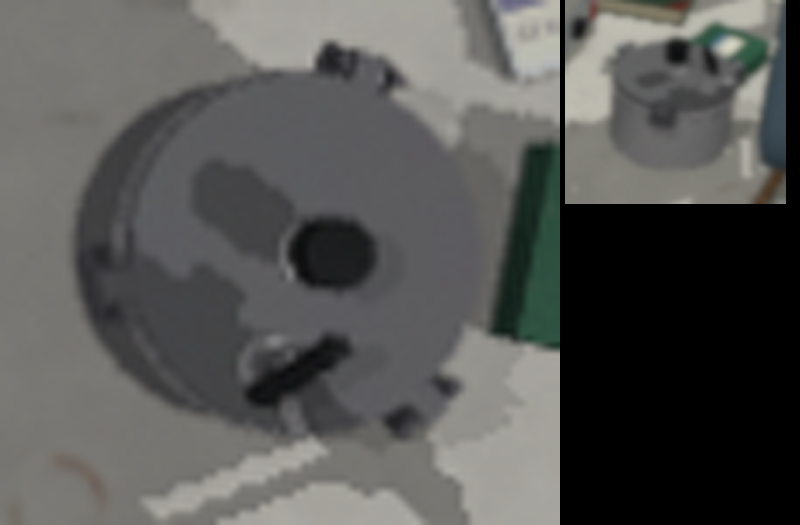

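The crop shows the knob top at about (472.0,235.6) in image pixels and the tap's bar centred near (467.4,252.3), with its ends near (460.2,256.3) and (474.2,248.5).

```bash
python3 - <<'E'
from h import *
from scipy.spatial.transform import Rotation as Ro
f=lambda p:((p[0]+.5)/7-.5+425,(p[1]+.5)/7-.5+200)
K=at_z("top",f((332,252)),.1375);H=at_z("top",f((300,369)),.145)
e1=at_z("top",f((250,397)),.145);e2=at_z("top",f((348,343)),.145)
d=e2-e1;print("K",K,"H",H,"dist",np.linalg.norm((K-H)[:2]),"len",np.linalg.norm(d))
print("tapdir",np.degrees(np.arctan2(*(H-K)[1::-1])),"bar",np.degrees(np.arctan2(d[1],d[0])))
o=bot.observe();q=o["tool_rot"];R=Ro.from_quat([q[1],q[2],q[3],q[0]]).as_matrix();print(R.round(3))
print("jaw",np.degrees(np.arctan2(R[1,1],R[0,1])), o["eef_pos"])
# same for side cam
for X in(K,H):print(proj("side",X))
ps=lambda p:((p[0]-565+.5)/3.4-.5+340,(p[1]+.5)/3.4-.5+145)
print("side knob top",ps((678,42)),"bar top",ps((711,55)))
E
```

```text
K [ 0.48487651 -0.27412988  0.1375    ] H [ 0.43850674 -0.25904539  0.145     ] dist 0.04876163411425167 len 0.044912584745601704
tapdir 161.97983997905308 bar -60.5786613468305
[[-0.     0.373 -0.928]
 [ 0.    -0.928 -0.373]
 [-1.    -0.    -0.   ]]
jaw -68.1253110241274 [ 0.2142654  -0.53359345  0.25768906]
[371.69183645 157.27263392]
[381.39701431 160.22088742]
side knob top (372.88235294117646, 157.0) bar top (382.5882352941176, 160.8235294117647)
```

```bash
python3 -m creep '[0.03,0.04,0,0,0,-0.13,0.03, 0.06,0.08,0,0,0,-0.26,0.03, 0.09,0.11,0,0,0,-0.39,0.03, 0.12,0.15,0,0,0,-0.53,0.03, 0.15,0.18,0,0,0,-0.66,0.03, 0.17,0.21,0,0,0,-0.79,0.03, 0.19,0.235,0,0,0,-0.92,0.03, 0.21,0.255,0,0,0,-1.05,0.03, 0.22,0.268,0,0,0,-1.18,0.03, 0.2245,0.2745,0,0,0,-1.31,0.03, 0.2245,0.2745,0,0,0,-1.44,0.03, 0.2245,0.2745,0,0,0,-1.44,0.03]' 10
python3 - <<'E'
from h import *
from scipy.spatial.transform import Rotation as Ro
o=bot.observe();q=o["tool_rot"];R=Ro.from_quat([q[1],q[2],q[3],q[0]]).as_matrix();print(R.round(3),o["q"],np.degrees(np.arctan2(R[1,1],R[0,1])))
s=cams.grab_frame("side");t=cams.grab_frame("top")
c=np.zeros((480,800,3),np.uint8)
c[:,:400]=cv2.resize(s[100:196,330:410],(400,480));c[:,400:]=cv2.resize(t[190:286,425:505],(400,480))
cv2.imwrite("pics/n1.png",c)
E
```

```text
time: 1.7
eef_pos: [0.439, -0.2587, 0.2578]
tool_rot: [-0.357, 0.61, -0.357, -0.61]
ft_force: [0.1, -0.4, -0.8]
finger_gap: 0.03
[[ 0.    -0.872 -0.49 ]
 [-0.    -0.49   0.872]
 [-1.    -0.    -0.   ]] [-7.65875853e-01  3.30240136e-02  1.76893339e+00  2.67891887e-05
  1.33934656e+00  1.86331744e+00] -150.64202998477273
```

View pics/n1.png

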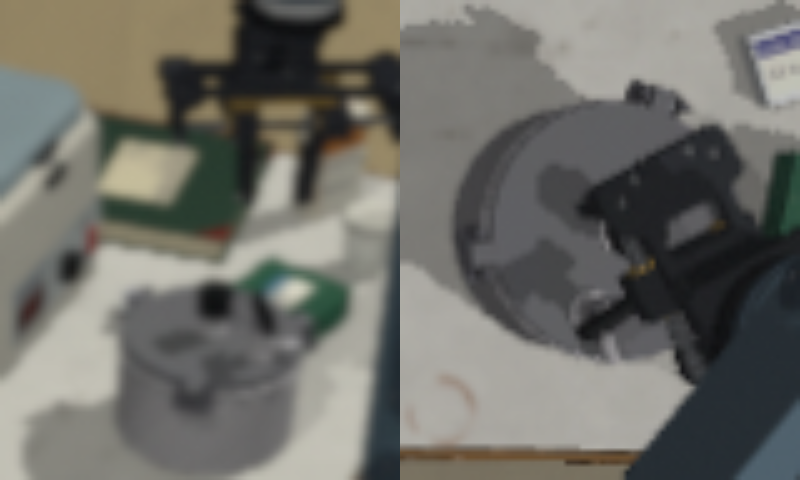

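The gripper hangs above and square to the bar. Next it descends and closes on it.

```bash
python3 -m creep '[0,0,-0.03,0,0,0,0.03, 0,0,-0.06,0,0,0,0.03, 0,0,-0.085,0,0,0,0.03, 0,0,-0.1,0,0,0,0.03, 0,0,-0.11,0,0,0,0.03, 0,0,-0.118,0,0,0,0.03, 0,0,-0.118,0,0,0,0.03, 0,0,-0.118,0,0,0,0.02, 0,0,-0.118,0,0,0,0.01, 0,0,-0.118,0,0,0,0, 0,0,-0.118,0,0,0,0, 0,0,-0.118,0,0,0,0]' 10
python3 - <<'E'
from h import *
o=bot.observe();print(o["finger_gap"],o["ft_force"],o["wrist_torque"])
s=cams.grab_frame("side");t=cams.grab_frame("top")
c=np.zeros((480,800,3),np.uint8)
c[:,:400]=cv2.resize(s[120:192,345:405],(400,480));c[:,400:]=cv2.resize(t[190:286,425:505],(400,480))
cv2.imwrite("pics/n2.png",c)
E
```

```text
time: 3.0
eef_pos: [0.4384, -0.2604, 0.1406]
tool_rot: [-0.355, 0.612, -0.357, -0.611]
ft_force: [-4.1, -4.9, -1.4]
finger_gap: 0.0189
0.018940189222463856 [-4.14372358 -4.91009487 -1.41777216] [-0.54107427  0.62740342  0.02131307]
```

View pics/n2.png

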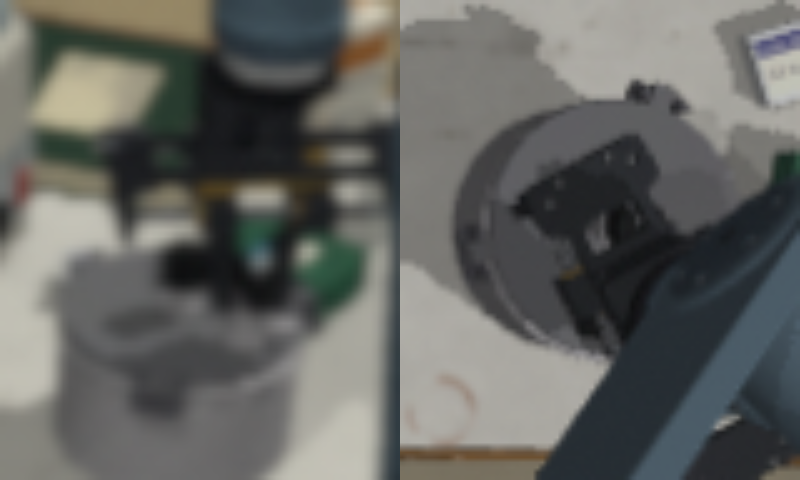

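The fingers stopped at 18.9 mm on a 9 mm bar, with a side force. The tips are probably on the tap's boss below the bar. I'll open, rise 7 mm and close again.

```bash
python3 -m creep '[0,0,0,0,0,0,0.03, 0,0.001,0,0,0,0,0.03, 0,0.001,0.007,0,0,0,0.03, 0,0.001,0.007,0,0,0,0.03, 0,0.001,0.007,0,0,0,0.015, 0,0.001,0.007,0,0,0,0.0, 0,0.001,0.007,0,0,0,0, 0,0.001,0.007,0,0,0,0, 0,0.001,0.007,0,0,0,0]' 10
python3 -c "
from h import *
o=bot.observe();print(o['finger_gap'],o['ft_force'],o['wrist_torque'])"
```

```text
time: 4.0
eef_pos: [0.4377, -0.2595, 0.1475]
tool_rot: [0.354, -0.611, 0.357, 0.611]
ft_force: [-5.1, -1.3, 4.0]
finger_gap: 0.009
0.0090343330041253 [-5.10839956 -1.347991    4.03609333] [-0.11607265  0.81346195  0.11138804]
```

The grip is now on the bar, at 9.0 mm. Next I turn it anticlockwise.

```bash
python3 -m creep '[0,0,0,0,0,0.05,0, 0,0,0,0,0,0.17,0, 0,0,0,0,0,0.3,0, 0,0,0,0,0,0.43,0, 0,0,0,0,0,0.56,0, 0,0,0,0,0,0.69,0, 0,0,0,0,0,0.82,0, 0,0,0,0,0,0.95,0, 0,0,0,0,0,1.08,0, 0,0,0,0,0,1.18,0, 0,0,0,0,0,1.25,0, 0,0,0,0,0,1.25,0]' 15
cat > st.py <<'E'
from h import *
from scipy.spatial.transform import Rotation as Ro
o=bot.observe();q=o["tool_rot"];R=Ro.from_quat([q[1],q[2],q[3],q[0]]).as_matrix();print(o["time"],o["eef_pos"].round(4),"jaw",np.degrees(np.arctan2(R[1,1],R[0,1])).round(2),"F",o["ft_force"].round(1),"T",o["wrist_torque"].round(3),"gap",round(o["finger_gap"],4),"q6",o["q"][5].round(2))
E
python3 st.py
```

```text
time: 5.2
eef_pos: [0.4366, -0.262, 0.1481]
tool_rot: [-0.072, -0.703, -0.067, 0.704]
ft_force: [-9.9, -9.0, 4.1]
finger_gap: 0.0087
5.2 [ 0.4366 -0.262   0.1481] jaw -78.66 F [-9.9 -9.   4.1] T [-1.429  1.567  0.002] gap 0.0087 q6 0.6
```

```bash
python3 -m creep '[-0.001,-0.0005,0,0,0,0.03,0, -0.001,-0.0005,0,0,0,0.06,0, -0.001,-0.0005,0,0,0,0.09,0, -0.001,-0.0005,0,0,0,0.12,0, -0.001,-0.0005,0,0,0,0.15,0, -0.001,-0.0005,0,0,0,0.17,0,-0.001,-0.0005,0,0,0,0.17,0]' 15
python3 st.py
```

```text
time: 5.9
eef_pos: [0.4354, -0.2624, 0.1477]
tool_rot: [-0.132, -0.695, -0.127, 0.695]
ft_force: [-1.3, -0.5, -1.2]
finger_gap: 0.0088
5.9 [ 0.4354 -0.2624  0.1477] jaw -68.93 F [-1.3 -0.5 -1.2] T [ 0.025  0.201 -0.058] gap 0.0088 q6 0.43
```

```bash
python3 -m creep '[0,0,0,0,0,0.03,0, 0,0,0,0,0,0.05,0, 0,0,0,0,0,0.07,0, 0,0,0,0,0,0.07,0]' 15
python3 st.py
```

```text
time: 6.3
eef_pos: [0.4355, -0.2625, 0.1478]
tool_rot: [-0.156, -0.69, -0.151, 0.69]
ft_force: [-0.6, -2.1, -1.7]
finger_gap: 0.0094
6.3 [ 0.4355 -0.2625  0.1478] jaw -64.92 F [-0.6 -2.1 -1.7] T [-0.321  0.06  -0.351] gap 0.0094 q6 0.36
```

The torque rose to 0.35 N m and the fingers spread, so the tap is at its stop. I'll release, rise and look.

```bash
python3 -m creep '[0,0,0,0,0,0,0.03, 0,0,0,0,0,0,0.03, 0,0,0,0,0,0,0.03, 0,0,0.02,0,0,0,0.03, 0,0,0.05,0,0,0,0.03, 0,0,0.09,0,0,0,0.03, -0.03,-0.03,0.12,0,0,0,0.03, -0.06,-0.06,0.12,0,0,0,0.03, -0.1,-0.1,0.12,0,0,0,0.06, -0.12,-0.12,0.12,0,0,0,0.06, -0.12,-0.12,0.12,0,0,0,0.06]' 15
python3 st.py; python3 - <<'E'
from h import *
s=cams.grab_frame("side");t=cams.grab_frame("top")
c=np.zeros((525,800,3),np.uint8)
c[:,:560]=cv2.resize(t[200:275,425:505],None,fx=7,fy=7,interpolation=cv2.INTER_CUBIC)
b=cv2.resize(s[145:205,340:405],None,fx=3.4,fy=3.4,interpolation=cv2.INTER_CUBIC);c[:b.shape[0],565:565+b.shape[1]]=b
cv2.imwrite("pics/n3.png",c)
E
```

```text
time: 7.4
eef_pos: [0.313, -0.3851, 0.268]
tool_rot: [-0.155, -0.69, -0.149, 0.691]
ft_force: [-0.8, 0.2, -1.3]
finger_gap: 0.0518
7.4 [ 0.313  -0.3851  0.268 ] jaw -65.19 F [-0.8  0.2 -1.3] T [ 0.027 -0.042 -0.02 ] gap 0.0518 q6 0.01
```

View pics/n3.png

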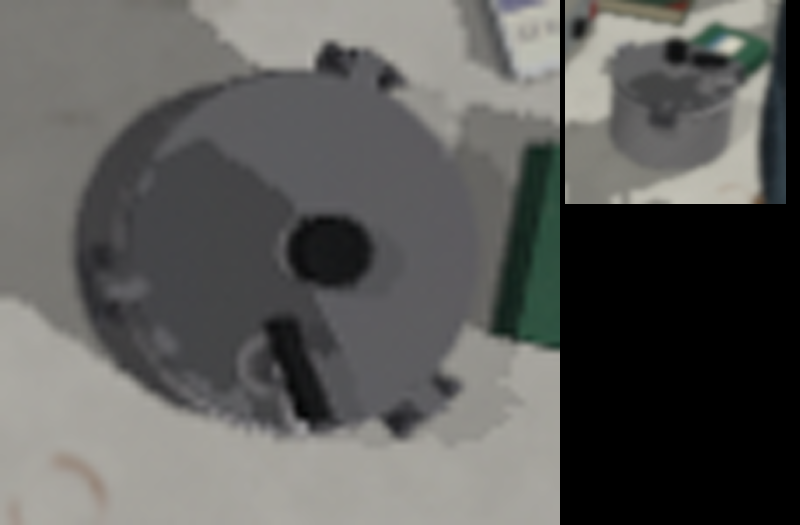

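The bar is now in line with the spout, at about 199°, from 119° before, so the tap is open. Next I go to the knob with the jaws across the knob–tap line.

```bash
python3 -m creep '[0.03,0.02,0,0,0,-0.12,0.06, 0.06,0.04,0,0,0,-0.24,0.06, 0.09,0.06,0,0,0,-0.36,0.06, 0.12,0.08,0,0,0,-0.48,0.06, 0.145,0.095,0,0,0,-0.6,0.06, 0.165,0.105,0,0,0,-0.7,0.06, 0.17,0.1085,0,0,0,-0.747,0.06,0.17,0.1085,-0.03,0,0,-0.747,0.06, 0.17,0.1085,-0.06,0,0,-0.747,0.06,0.17,0.1085,-0.09,0,0,-0.747,0.06,0.17,0.1085,-0.11,0,0,-0.747,0.06,0.17,0.1085,-0.11,0,0,-0.747,0.06]' 10
python3 st.py; python3 - <<'E'
from h import *
s=cams.grab_frame("side");t=cams.grab_frame("top")
c=np.zeros((480,800,3),np.uint8)
c[:,:400]=cv2.resize(s[120:192,345:405],(400,480));c[:,400:]=cv2.resize(t[190:286,425:505],(400,480))
cv2.imwrite("pics/n4.png",c)
E
```

```text
time: 8.7
eef_pos: [0.4843, -0.2709, 0.1544]
tool_rot: [0.108, -0.696, 0.11, 0.701]
ft_force: [-0.3, 0.3, 0.2]
finger_gap: 0.06
8.7 [ 0.4843 -0.2709  0.1544] jaw -107.72 F [-0.3  0.3  0.2] T [0.062 0.058 0.036] gap 0.06 q6 1.16
```

View pics/n4.png

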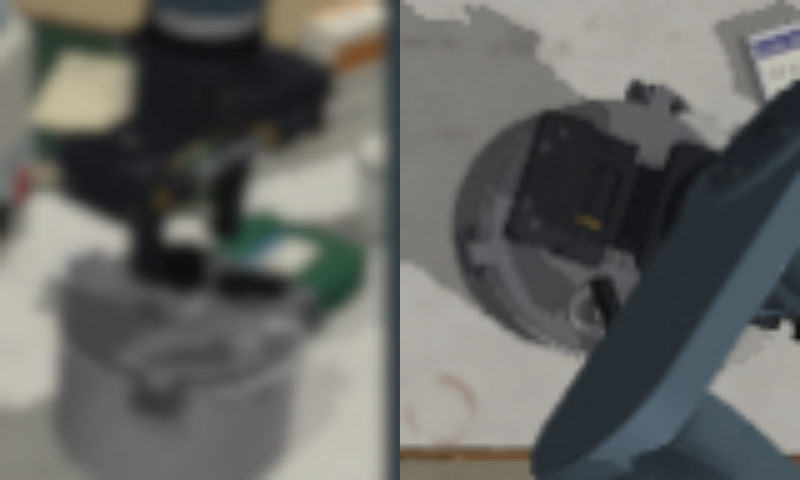

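```bash
cat >> st.py <<'E'
T=np.cross(R[:,0],[0,0,-1]);print("levelling rotvec",T.round(4))
E
python3 -m creep '[-0.0013,-0.0055,0,0,0,0,0.06,-0.0013,-0.0055,-0.015,0,0,0,0.06,-0.0013,-0.0055,-0.027,0,0,0,0.06,-0.0013,-0.0055,-0.027,0,0,0,0.06]'
python3 st.py
```

```text
time: 9.2
eef_pos: [0.4833, -0.2775, 0.1286]
tool_rot: [0.108, -0.697, 0.11, 0.701]
ft_force: [0.0, 0.9, 0.5]
finger_gap: 0.0599
9.2 [ 0.4833 -0.2775  0.1286] jaw -107.76 F [0.  0.9 0.5] T [ 0.023  0.041 -0.022] gap 0.0599 q6 1.15
levelling rotvec [ 0.0025 -0.006   0.    ]
```

Level it, lower 2 mm and close slowly.

```bash
python3 -m creep '[0,0.001,-0.002,0.0025,-0.006,0,0.045,0,0.001,-0.002,0.0025,-0.006,0,0.04,0,0.001,-0.002,0.0025,-0.006,0,0.036,0,0.001,-0.002,0.0025,-0.006,0,0.032,0,0.001,-0.002,0.0025,-0.006,0,0.028,0,0.001,-0.002,0.0025,-0.006,0,0.02,0,0.001,-0.002,0.0025,-0.006,0,0.02]' 8
python3 st.py
```

```text
time: 9.9
eef_pos: [0.4835, -0.2768, 0.127]
tool_rot: [-0.109, 0.699, -0.109, -0.698]
ft_force: [-1.1, -1.4, 1.0]
finger_gap: 0.0295
9.9 [ 0.4835 -0.2768  0.127 ] jaw -107.77 F [-1.1 -1.4  1. ] T [-0.049  0.106 -0.005] gap 0.0295 q6 1.15
levelling rotvec [0.0006 0.0004 0.    ]
```

```bash
python3 -m creep '[0,0,0,0,0,0,0.01,0,0,0,0,0,0,0.01,0,0,0.004,0,0,0,0.01,0,0,0.01,0,0,0,0.01,0,0,0.02,0,0,0,0.01,0,0,0.035,0,0,0,0.01,0,0,0.05,0,0,0,0.01,0,0,0.07,0,0,0,0.01,0,0,0.08,0,0,0,0.01,0,0,0.08,0,0,0,0.01]' 40
python3 st.py
```

```text
time: 10.9
eef_pos: [0.4846, -0.2776, 0.2097]
tool_rot: [-0.108, 0.7, -0.11, -0.697]
ft_force: [-0.1, -0.3, -3.6]
finger_gap: 0.0285
10.9 [ 0.4846 -0.2776  0.2097] jaw -107.76 F [-0.1 -0.3 -3.6] T [0.03  0.025 0.024] gap 0.0285 q6 1.15
levelling rotvec [0.0037 0.0041 0.    ]
```

The lid is lifted, with 3.6 N of weight on the wrist. I'll refine the ring position with both cameras from the first pictures.

```bash
python3 - <<'E'
from h import *
from scipy.optimize import least_squares
th=np.linspace(0,2*np.pi,120,endpoint=False)
def sil(c,x,y):
    P=[proj(c,(x+.07*np.cos(a),y+.07*np.sin(a),z)) for z in(0,.025) for a in th]
    return cv2.convexHull(np.array(P,np.float32))
for c,box,g in(("top",(270,335,185,245),(299,214)),("side",(270,335,225,275),(306,252))):
    im=cv2.imread(f"pics/{c}0.png");hsv=cv2.cvtColor(im,cv2.COLOR_BGR2HSV)
    m=cv2.inRange(hsv,(3,80,40),(22,255,255));k=np.zeros_like(m);k[box[2]:box[3],box[0]:box[1]]=m[box[2]:box[3],box[0]:box[1]]
    cnt=cv2.convexHull(max(cv2.findContours(k,0,2)[0],key=cv2.contourArea))
    pts=cv2.approxPolyDP(cnt,0,True)[:,0].astype(float)
    f=lambda p:[cv2.pointPolygonTest(sil(c,p[0],p[1]),(float(a),float(b)),True)-p[2] for a,b in pts]
    x0=at_z(c,g,.02);r=least_squares(f,[x0[0],x0[1],0],diff_step=1e-3,x_scale=[.01,.01,1])
    print(c,r.x,np.std(r.fun))
E
```

```text
Traceback (most recent call last):
  File "h.py", line 11, in proj
    m=cams.camera_model(cam);K=np.array(m["intrinsics"])
ValueError: time passes only in moves, steps and waits
```

```bash
sed -i 's/cams.camera_model(cam)/CM(cam)/; 2a import functools\n@functools.lru_cache\ndef CM(c): return cams.camera_model(c)' h.py
cat > ring.py <<'E'
from h import *
from scipy.optimize import least_squares
th=np.linspace(0,2*np.pi,120,endpoint=False)
def sil(c,x,y):
    P=[proj(c,(x+.07*np.cos(a),y+.07*np.sin(a),z)) for z in(0,.025) for a in th]
    return cv2.convexHull(np.array(P,np.float32))
for c,box,g in(("top",(270,335,185,245),(299,214)),("side",(270,335,225,275),(306,252))):
    im=cv2.imread(f"pics/{c}0.png");hsv=cv2.cvtColor(im,cv2.COLOR_BGR2HSV)
    m=cv2.inRange(hsv,(3,80,40),(22,255,255));k=np.zeros_like(m);k[box[2]:box[3],box[0]:box[1]]=m[box[2]:box[3],box[0]:box[1]]
    cnt=cv2.convexHull(max(cv2.findContours(k,0,2)[0],key=cv2.contourArea))
    pts=cv2.approxPolyDP(cnt,0,True)[:,0].astype(float)
    f=lambda p:[cv2.pointPolygonTest(sil(c,p[0],p[1]),(float(a),float(b)),True)-p[2] for a,b in pts]
    x0=at_z(c,g,.02);r=least_squares(f,[x0[0],x0[1],0],diff_step=1e-3,x_scale=[.01,.01,1])
    print(c,r.x,np.std(r.fun))
print(at_z("top",(383,163),.1))
E
python3 ring.py
```

```text
top [0.5381563  0.21566283 0.41164022] 0.0934985407158425
side [0.53631259 0.21488987 0.75086251] 0.22920937769313177
[ 0.68762448 -0.02611295  0.1       ]
```

```bash
python3 -m creep '[0,0.005,0.03,0.004,0.004,0,0.01,-0.005,0.02,0.06,0.004,0.004,0,0.01,-0.01,0.045,0.08,0.004,0.004,0,0.01,-0.015,0.075,0.09,0.004,0.004,0,0.01,-0.02,0.11,0.09,0.004,0.004,0,0.01,-0.025,0.145,0.09,0.004,0.004,0,0.01,-0.03,0.18,0.09,0.004,0.004,0,0.01,-0.03,0.215,0.09,0.004,0.004,0,0.01,-0.03,0.25,0.09,0.004,0.004,0,0.01,-0.025,0.28,0.09,0.004,0.004,0,0.01,-0.02,0.305,0.09,0.004,0.004,0,0.01,-0.015,0.32,0.09,0.004,0.004,0,0.01]'
python3 st.py
```

```text
time: 12.1
eef_pos: [0.4691, 0.0444, 0.2991]
tool_rot: [0.109, -0.698, 0.108, 0.699]
ft_force: [1.0, -0.1, -3.3]
finger_gap: 0.0283
12.1 [0.4691 0.0444 0.2991] jaw -107.66 F [ 1.  -0.1 -3.3] T [ 0.032 -0.034 -0.013] gap 0.0283 q6 1.72
levelling rotvec [-0.0009 -0.0009 -0.    ]
```

```bash
python3 -m creep '[0.01,0.025,0,0,0,0,0.01,0.022,0.055,0,0,0,0,0.01,0.036,0.09,0,0,0,0,0.01,0.05,0.125,-0.02,0,0,0,0.01,0.06,0.15,-0.05,0,0,0,0.01,0.066,0.165,-0.08,0,0,0,0.01,0.068,0.171,-0.11,0,0,0,0.01,0.068,0.171,-0.14,0,0,0,0.01,0.068,0.171,-0.16,0,0,0,0.01,0.068,0.171,-0.175,0,0,0,0.01,0.068,0.171,-0.18,0,0,0,0.01,0.068,0.171,-0.18,0,0,0,0.01]'
python3 st.py; python3 - <<'E'
from h import *
s=cams.grab_frame("side");t=cams.grab_frame("top")
c=np.zeros((480,800,3),np.uint8)
c[:,:400]=cv2.resize(s[180:276,265:345],(400,480),interpolation=2);c[:,400:]=cv2.resize(t[165:261,260:340],(400,480),interpolation=2)
cv2.imwrite("pics/n5.png",c)
E
```

```text
time: 13.3
eef_pos: [0.5368, 0.2153, 0.1186]
tool_rot: [0.109, -0.698, 0.108, 0.7]
ft_force: [0.6, 1.4, -3.4]
finger_gap: 0.0287
13.3 [0.5368 0.2153 0.1186] jaw -107.67 F [ 0.6  1.4 -3.4] T [ 0.021  0.02  -0.003] gap 0.0287 q6 2.05
levelling rotvec [-0.0007 -0.0022 -0.    ]
```

View pics/n5.png

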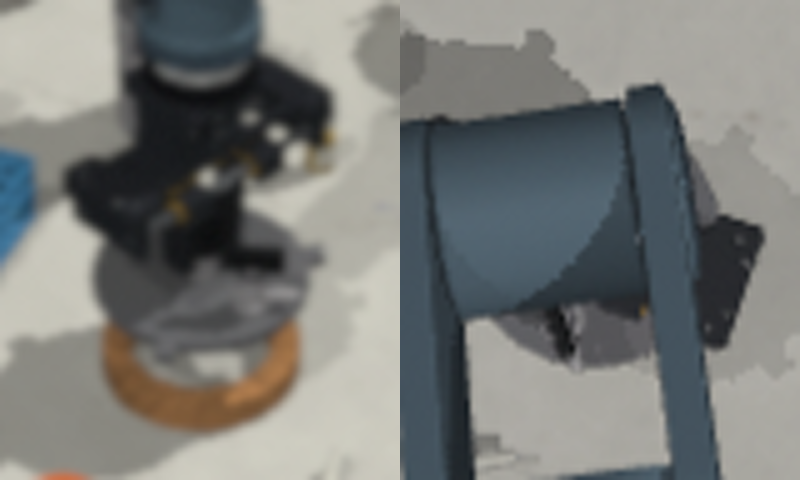

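The side view shows the lid spanning columns 93–305 of the crop and the ring 103–298, so they are concentric in that direction. I'll check with a projected overlay.

```bash
python3 - <<'E'
from h import *
c=cv2.imread("pics/n5.png")
th=np.linspace(0,2*np.pi,72)
def dr(cam,o,rad,col):
    cen,r0=o[:2],rad
    P=np.array([proj(cam,(cen[0]+rad*np.cos(a),cen[1]+rad*np.sin(a),o[2])) for a in th])
    off=(265,180) if cam=="side" else (260,165)
    P=((P-off+.5)*5-.5)
    if cam=="top":P[:,0]+=400
    cv2.polylines(c,[P.round().astype(int)],True,col,1)
for cam in("side","top"):
    dr(cam,(.5368,.2153,.0866),.075,(0,255,0))
    dr(cam,(.5368,.2153,.0766),.075,(0,255,255)); dr(cam,(.537,.2153,.025),.07,(255,0,255)); dr(cam,(.537,.2153,.0),.07,(255,0,255))
cv2.imwrite("pics/n6.png",c)
E
```

```text
(no output)
```

View pics/n6.png

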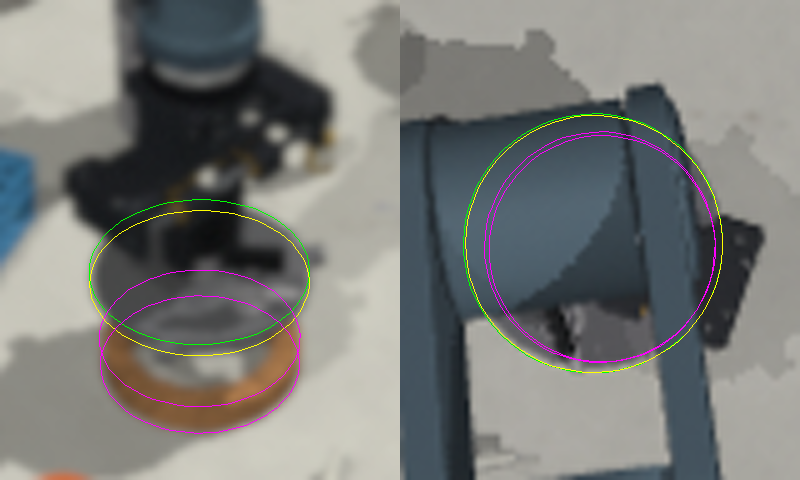

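The top overlay hints that the lid sits 1 px or so toward +x of the TCP. I'll measure this with edge profiles.

```bash
cat > edge.py <<'E'
from h import *
from scipy.optimize import least_squares
from scipy.ndimage import map_coordinates
def edges(g,cam,o,rad,angs):
    """per world angle: radial offset (m) of strongest edge about predicted circle"""
    out=[]
    rr=np.linspace(-.012,.012,49)
    for a in angs:
        P=np.array([proj(cam,(o[0]+(rad+r)*np.cos(a),o[1]+(rad+r)*np.sin(a),o[2])) for r in rr])
        v=map_coordinates(g,[P[:,1],P[:,0]],order=1);d=np.gradient(np.convolve(np.pad(v,4,'edge'),np.ones(9)/9,'valid'))
        out.append((rr[np.argmax(np.abs(d))],d[np.argmax(np.abs(d))]))
    return np.array(out)
E
python3 - <<'E'
from edge import *
t=cams.grab_frame("top");g=t.mean(2).astype(float);o=(.5368,.2153,.0816)
cv2.imwrite("pics/top5.png",t)
c=proj("top",o)
A=[];
for a in np.radians(np.arange(0,360,4)):
    p=proj("top",(o[0]+.075*np.cos(a),o[1]+.075*np.sin(a),o[2]))-c
    i=np.degrees(np.arctan2(p[1],p[0]))
    if 68<i<92 or 106<i<136 or -38<i<-20:A.append(a)
A=np.array(A);e=edges(g,"top",o,.075,A)
for a,x in zip(A,e):print(round(np.degrees(a)),(x*[1000,1]).round(1))
r=least_squares(lambda p:p[0]*np.cos(A)+p[1]*np.sin(A)-e[:,0],[0,0],loss="soft_l1",f_scale=.001);print("lid shift",r.x)
g0=cv2.imread("pics/top0.png")[:,:,0].astype(float)
A=np.radians(np.arange(0,360,5));o=(.537,.2155,.025);e=edges(g0,"top",o,.07,A)
r=least_squares(lambda p:p[0]*np.cos(A)+p[1]*np.sin(A)+p[2]-e[:,0],[0,0,0],loss="soft_l1",f_scale=.001);print("ring shift",r.x,(e[::6,0]*1000).round(1))
E
```

```text
136 [-2.   5.4]
140 [-2.5  6.2]
144 [-2.5  5.5]
148 [-2.   5.9]
152 [-2.   5.9]
156 [-2.5  5.9]
160 [-2.   5.8]
164 [-4.5  7.3]
180 [-3.5  5.9]
184 [-2.5  6. ]
188 [-3.5  5.7]
192 [-4.   6.7]
196 [-3.   7.1]
200 [-2.5  5.2]
292 [0.5 5.3]
296 [0.  4.7]
300 [1.  3.9]
304 [1.  4.4]
308 [2. 6.]
lid shift [0.00316642 0.0006794 ]
ring shift [ 9.83704664e-04  6.38456660e-05 -2.59065178e-04] [ 7.5  0.5  0.5 -0.5 -1.  -1.  -0.5 -1.5 -1.  -0.5  0.   0. ]
```

Seen by the same camera, the lid is about 2 mm to +x of the ring centre. I'll correct that while descending, slowing near contact.

```bash
python3 -m creep '[-0.002,-0.0005,-0.005,-0.0007,-0.0022,0,0.01,-0.002,-0.0005,-0.015,-0.0007,-0.0022,0,0.01,-0.002,-0.0005,-0.025,-0.0007,-0.0022,0,0.01,-0.002,-0.0005,-0.034,-0.0007,-0.0022,0,0.01,-0.002,-0.0005,-0.04,-0.0007,-0.0022,0,0.01,-0.002,-0.0005,-0.044,-0.0007,-0.0022,0,0.01,-0.002,-0.0005,-0.047,-0.0007,-0.0022,0,0.01,-0.002,-0.0005,-0.047,-0.0007,-0.0022,0,0.01,-0.002,-0.0005,-0.047,-0.0007,-0.0022,0,0.01]'
python3 st.py
```

```text
time: 14.35
eef_pos: [0.5363, 0.2151, 0.0737]
tool_rot: [-0.109, 0.7, -0.108, -0.697]
ft_force: [0.3, 0.7, -4.1]
finger_gap: 0.0287
14.35 [0.5363 0.2151 0.0737] jaw -107.66 F [ 0.3  0.7 -4.1] T [-0.    -0.012 -0.023] gap 0.0287 q6 2.06
levelling rotvec [-0.0008  0.0042  0.    ]
```

```bash
python3 -m creep '[-0.0012,0,-0.001,0,0.003,0,0.01,-0.0012,0,-0.002,0,0.003,0,0.01,-0.0012,0,-0.003,0,0.003,0,0.01,-0.0012,0,-0.004,0,0.003,0,0.01,-0.0012,0,-0.005,0,0.003,0,0.01,-0.0012,0,-0.005,0,0.003,0,0.01,-0.0012,0,-0.005,0,0.003,0,0.01]'
python3 st.py
```

```text
time: 15.05
eef_pos: [0.5351, 0.2151, 0.0686]
tool_rot: [-0.109, 0.699, -0.108, -0.698]
ft_force: [1.4, 0.9, -3.2]
finger_gap: 0.0287
15.05 [0.5351 0.2151 0.0686] jaw -107.66 F [ 1.4  0.9 -3.2] T [0.097 0.001 0.017] gap 0.0287 q6 2.05
levelling rotvec [-0.0007  0.0009  0.    ]
```

```bash
python3 -m creep '[0,0,-0.0005,0,0,0,0.01,0,0,-0.001,0,0,0,0.01,0,0,-0.0015,0,0,0,0.01,0,0,-0.002,0,0,0,0.01,0,0,-0.002,0,0,0,0.01]'
python3 st.py
```

```text
time: 15.55
eef_pos: [0.5352, 0.2151, 0.0669]
tool_rot: [-0.109, 0.699, -0.108, -0.698]
ft_force: [-1.3, -0.8, -0.1]
finger_gap: 0.0286
15.55 [0.5352 0.2151 0.0669] jaw -107.66 F [-1.3 -0.8 -0.1] T [-0.037  0.148  0.003] gap 0.0286 q6 2.05
levelling rotvec [-0.0007  0.0011  0.    ]
```

The ring has taken the weight. I'll press slightly, release gently and retract upward and clear.

```bash
python3 -m creep '[0,0,-0.0005,0,0,0,0.01,0,0,-0.0005,0,0,0,0.01,0,0,-0.0005,0,0,0,0.031,0,0,-0.0005,0,0,0,0.035,0,0,-0.0005,0,0,0,0.045,0,0,-0.0005,0,0,0,0.06,0,0,-0.0005,0,0,0,0.06,0,0,0.01,0,0,0,0.06,0,0,0.03,0,0,0,0.06,0,0,0.06,0,0,0,0.06,0,0,0.1,0,0,0,0.06,0,0,0.14,0,0,0,0.06]' 5
python3 st.py
python3 -m creep '[0,0,0.04,0,0,0,0.06,-0.02,-0.03,0.05,0,0,0,0.06,-0.05,-0.06,0.05,0,0,0,0.06,-0.08,-0.1,0.05,0,0,0,0.06,-0.1,-0.14,0.05,0,0,0,0.06,-0.12,-0.18,0.05,0,0,0,0.06,-0.14,-0.22,0.05,0,0,0,0.06,-0.15,-0.26,0.05,0,0,0,0.06,-0.16,-0.3,0.05,0,0,0,0.06,-0.16,-0.32,0.05,0,0,0,0.06,-0.16,-0.33,0.05,0,0,0,0.06,-0.16,-0.33,0.05,0,0,0,0.06]'
python3 st.py; python3 - <<'E'
from edge import *
s=cams.grab_frame("side");t=cams.grab_frame("top")
c=np.zeros((480,800,3),np.uint8)
c[:,:400]=cv2.resize(s[180:276,265:345],(400,480),interpolation=2);c[:,400:]=cv2.resize(t[165:261,260:340],(400,480),interpolation=2)
cv2.imwrite("pics/n7.png",c)
g=t.mean(2).astype(float)
A=np.radians(np.arange(0,360,5));o=(.538,.2155,.030);e=edges(g,"top",o,.075,A)
r=least_squares(lambda p:p[0]*np.cos(A)+p[1]*np.sin(A)+p[2]-e[:,0],[0,0,0],loss="soft_l1",f_scale=.001);print("lid vs ring",r.x,(e[::3,0]*1000).round(1))
E
```

```text
time: 16.75
eef_pos: [0.5348, 0.215, 0.2087]
tool_rot: [-0.109, 0.699, -0.108, -0.698]
ft_force: [1.0, -0.1, -0.4]
finger_gap: 0.0604
16.75 [0.5348 0.215  0.2087] jaw -107.66 F [ 1.  -0.1 -0.4] T [0.034 0.055 0.034] gap 0.0604 q6 2.06
levelling rotvec [-0.0007  0.0008  0.    ]
time: 17.95
eef_pos: [0.3749, -0.1157, 0.2593]
tool_rot: [-0.109, 0.699, -0.109, -0.698]
ft_force: [0.3, -0.1, -0.4]
finger_gap: 0.0599
17.95 [ 0.3749 -0.1157  0.2593] jaw -107.77 F [ 0.3 -0.1 -0.4] T [ 0.043  0.037 -0.01 ] gap 0.0599 q6 1.28
levelling rotvec [-0.0003  0.0015  0.    ]
lid vs ring [-0.00070334 -0.00059079  0.00044717] [-2.  -1.  -1.5 -0.5 -1.   0.   0.  10.   6.   0.5  1.  -0.5  1.   0.5
  2.   0.   0.5  0.5  1.5  0.5 10.   4.   0.  10.5]
```

View pics/n7.png

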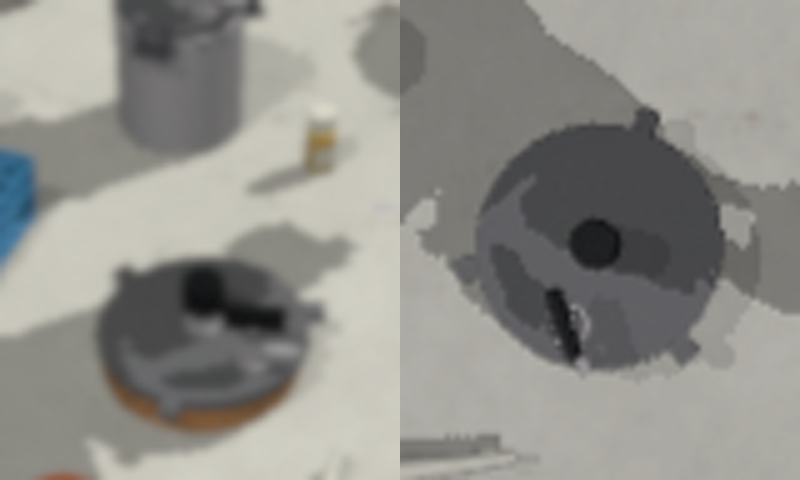

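The pictures show the lid flat on the cork ring and centred to within about 1 mm, with the bar still in line with the spout. The slim jar is undisturbed, so I'll hand in.

```bash
python3 -c "
from bench import bot
print(bot.close_job())"
```

```text
the job is handed in; nothing more can be done
None
```

The wide jar's vent tap is open to its stop, and its lid now lies flat on the larger cork ring. I handed the job in about 18 s into the 48 s allowed; no verdict is reported.

- **Tap:** The first close went wrong: the fingers stopped at 18.9 mm, probably on the tap's boss. I opened, rose 7 mm and gripped the 9 mm bar. While turning, the side force reached about 13 N because my estimate of the tap's axis was about 3–4 mm off. I re-centred and went on until the torque rose to 0.35 N m at the stop. A picture afterwards showed the bar turned by about 80° and in line with the spout.
- **Lid:** It lifted freely by the knob, with about 3.6 N of weight on the wrist. Above the ring, the top camera showed the lid about 2 mm off-centre, so I corrected that before lowering it. I released it only after the ring had taken the weight.
- **Last checks:** From the top camera, the lid is centred on the ring to about 1 mm. The two cameras disagreed by about 2 mm on where the ring is, which is within the calibration. The lid looks flat in both views, the bar was still in line with the spout, and the gripper was clear with no contact force.
- **Slim jar:** The arm never touched it. The part of it in the last side view looked unmoved; I did not measure its tap separately.

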